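# Load the hardness test block into its nest and lock it in

## Robot

A 6-joint arm with a two-finger parallel gripper is mounted at the origin on a cart in front of the work surface, level with it; the furniture and walls round the work are solid. World frame = base frame: x ahead of the robot, y to its left, z up, the work surface at z = 0. Lengths are in m, angles in rad, forces in N, time in s.
With the tool pointing down it reaches from about 0.375 to 0.9 m from the base axis. Payload 3.1 kg.
Tool frame: the origin (TCP) lies between the finger pads; the fingertips stand 8 mm ahead of it and the grasp point (between the pads) lies 11 mm behind it; z points along the fingers, y is the line along which they close (so a half turn about z gives the same grasp; the last joint's range is limited). The gripper opens to 85 mm and grips with 20 to 120 N. Pads are 22 mm wide; open, the fingers measure 114 mm over their backs; the gripper's body (76 mm by 85 mm) begins 54 mm behind the grasp point. The pads swing forward as they close: fully open they stand 13 mm farther back than shut.
Start: joints at [1.155, 0.527, 1.433, -0, 1.181, -0.178], TCP at [0.147, 0.608, 0.239] pointing down, gripper open.
Joint ranges: [-3.08, 3.08], [-0.75, 2.2], [0.22, 2.44], [-1.43, 4.57], [0, 2.65], [-2.85, 2.85]. Speed limits (rad/s): [2.79, 2.79, 3.14, 3.14, 3.14, 3.14].

## Interface

Orientations are given as a unit quaternion [x, y, z, w].
In Python, from station import readout, cams, sign_off gives the robot as it stands.
- The arm moves only by the tool send_rows, never from a script. Its argument "commands" is text: rows parted by semicolons, each of 5 numbers parted by spaces: the finger opening in mm, from 0 to 85.4, then the shift along the tool's x, y, z each as a share of 0.02 m, from -1 to 1, then the turn about the tool's z as a share of 4 degrees, from -1 to 1. In form: grip dx dy dz spin; .... A call has 1 to 20 rows; each row shifts and turns the commanded pose from where the row before left it, along the tool's axes as they then stand; what a row does not reach is not made up. A row lasts 1/12 s, in which the tool goes at most 41.7 mm and 7.16 degrees, less where a joint would pass 70% of its speed; a pose out of reach is approached as far as the arm can. A call with a number of a shift or a turn outside -1 to 1 is refused whole. A call with a gripper value outside its range is refused whole. The fingers move at their own pace and stop on an object; "grip_force" is the grip in N (left out, the last holds). Time passes only in rows, so rows that do not move let the fingers close. It gives the time, the measured TCP pose, the force, the opening and the grip force at its end, in the units of the state.
- readout.sense(): the state, without advancing time (a new reading comes with each control period).
- cams.snapshot(name): name is "scene" or "top" or "wrist"; returns a dict with "pixels" (400x640x3 uint8, red, green, blue), "intrinsics" (3x3 intrinsics, pixels), "eye" and "rotation" of the camera in the world. Camera axes: x right, y down, z forward; pixel columns grow to the right and rows downward; lengths in m; the calibration is good to about 2 mm. The wrist camera is an equidistant fisheye: a pixel r from the principal point sees the ray r / f radians off the axis. A picture is of the moment at which its call begins. There is no depth.
- sign_off(): hands the job in; it is judged then, once.
The state is a dict: "t": time; "q": joint angles; "qd": joint speeds; "tau": joint torques, N m; "tcp_pos": TCP position; "tool_rot": TCP orientation; "force": force on the tool from outside, world axes, zero at the start; "ft_torque": the same for the moment, N m; "finger_gap": opening from 0.0 (shut) to 1.0 (fully open); "gripper_force": force on a finger pad.
Only numpy, scipy, OpenCV 4.12 (cv2) and the standard library are available. Lean on these libraries where they do the work, as an engineer would, in place of code of your own. Each camera call takes 0.05 s, during which the arm holds its last target. There are 200 camera calls.

## Task

Load the thin round steel test block that lies on the black nest fixture into its seat for the hardness check: nudge it with the fingertips across the top of the fixture until it drops over the rim and lies flat on the bottom of the round seat, then push the swing bar round over the block's edge until the bar is against its stop pin. Only push: do not lift the block off the fixture, press on it hard, or disturb the other things on the bench.

Things in the scene. Friction and masses are not known exactly. Their poses are not given: they have to be found in the camera images.
- nest: The black steel nest fixture, fixed on the bench: a plate 110 mm (own x) by 190 mm (own y), its flat top 26 mm above the bench. Origin: on the bench under the plate's centre. It turns between starts. No fences on its top; the round seat is near its +y end. The bar's stop pin (8 mm across, 11 mm high) stands on the top at 45, 54.5 mm, beside a 4 mm high rest for the bar's end.
- seat (a point): Centre of the floor of the seat: a round counterbore 51 mm across with a chamfered mouth, 7 mm deep from the plate's top, at 0, 45 mm in the nest's own x, y. The dark spot at its centre is only a mark.
- block_mid (a point): Centre (half-way up) of the test block: a plain loose steel disc 48 mm across and 9 mm thick, the only thing lying on the nest's top, about 0.16 kg. Seated, it stands 2 mm proud of the plate's top. The thicker, 56 mm disc on the bench beside the nest is another block and stays.
- bar_pivot (a point): Pivot (vertical axis) of the swing bar, half-way up the bar's thickness, near one corner of the nest, at -45, 66 mm in the nest's own x, y. The flat steel bar is 14 mm wide and 6 mm thick, its underside 4 mm above the plate's top, 94 mm from the pivot to the thumb stud at its other end.
- bar_stud (a point): Middle of the upright thumb stud on the free end of the bar: dark, 12 mm across, standing 14 mm above the bar (its top 50 mm above the bench). The stud or the bar's side may be pushed.
- bar (a joint): Angle of the swing bar about its upright pivot, rad: 0 = locked, the bar along the nest's +x over the rim of the seat and of the block, against its stop pin; grows counter-clockwise seen from above as it opens (1.57: along the nest's +y, its end past the plate's end); limit 1.9. Slight friction (under 2 N at the stud); stays where left. Passes 2 mm over a seated block, strikes one not seated.
- big_block: Bystander: steel disc 56 mm across, 16 mm thick, on the bench beside the nest. Origin: centre of its underside.
- eye_loupe: Bystander: black eye loupe 35 mm across, 41 mm tall, on the bench. Origin: centre of its underside.
- ring_a: Bystander: steel sleeve 30 mm across, 14 mm high, on the bench. Origin: centre of its underside.
- ring_b: Bystander: brass sleeve 26 mm across, 20 mm high, on the bench. Origin: centre of its underside.
- tin: Bystander: flat tin 67 mm across, 29 mm high, on the bench off the nest's -y end. Origin: centre of its underside.
- tweezer: Bystander: steel tweezers 122 mm long, 8 mm high, lying on the bench beside the nest. Origin: centre of the underside.
There are look-alikes about, which are no part of the job. There is more than one size of the part that bears block_mid; the job needs the smallest.

How it is judged:
On the way, in this order (a step that is already met when the one before it is completed fails the run):
1. the block has dropped into the seat and lies flat on its bottom (horizontal distance between block_mid and seat below 0.0035 m and z of block_mid in the frame of seat below 0.0065 m and angle between block_mid's own z axis and vertical below 0.05 rad), for 0.2 s.
2. the swing bar is over the block's edge, against its stop (value of joint bar below 0.08 rad), for 0.2 s.
At the end, for the whole second after the job is handed in: The block lies flat in the seat (centre within 3.5 mm of the seat's centre, within 2 mm of the bottom, tilt under 0.05 rad) and at rest, and the swing bar is within 0.08 rad of its stop (all of step 1 and value of joint bar below 0.08 rad and linear speed of block below 0.01 m/s); the robot touches nothing.
It fails at once if the block is lifted more than 6 mm off the fixture's top (z of block_mid in the frame of seat above 0.0175 m).
It fails at once if the block is pressed with more than 25 N (contact force between the fingers and block above 25 N).
It fails at once if a bystander is moved more than 15 mm (distance of any of big_block, eye_loupe, ring_a, ring_b, tin, tweezer from where it was at the start of the episode above 0.015 m).
It also fails if it takes over 48 s, if anything falls off the work surface, if the arm or the gripper's body presses on something with over 40 N, if the wrist force passes 120 N, or if a joint passes its speed limit or range.

## Working session

There is one attempt and no reset: what is moved stays moved. The work goes in short steps, Python scripts to look and compute and a tool call to move; the robot and the scene stay as the last step left them, time stands still between calls to the robot, and variables do not carry over. Pictures are saved under pics/ and viewed, at most 10 in all, crops included, and the job is handed in when it is done.

Besides the shell and the picture viewer there is one more tool, called after "Call:" as name(argument=value, ...) on one line, values as JSON. send_rows: Moves the arm, as the interface text tells. Its arguments: {"type":"object","properties":{"commands":{"type":"string"},"grip_force":{"type":"number"}},"required":["commands"]}

```bash
mkdir -p pics; ls
python3 - <<'E'
from station import readout, cams
import cv2,numpy as np
np.set_printoptions(precision=4,suppress=True)
print(readout.sense())
for n in ["scene","top"]:
    s=cams.snapshot(n); cv2.imwrite(f"pics/{n}0.png",s["pixels"][:,:,::-1]); print(n,s["intrinsics"],s["eye"],s["rotation"])
    np.savez(f"{n}0.npz",**s)
E
```

```text
pics
{'t': 0.0, 'q': array([ 1.1555,  0.5285,  1.4339, -0.    ,  1.1814, -0.1785]), 'qd': array([-0.0006, -0.0014,  0.0005, -0.0014,  0.002 ,  0.0026]), 'tau': array([ -0.0007, -44.2354, -17.8023,  -0.0004,   0.0087,   0.    ]), 'tcp_pos': array([0.1463, 0.6069, 0.2383]), 'tool_rot': array([ 0.1181,  0.993 , -0.0011, -0.0003]), 'force': array([-0.8823, -0.4194, -0.0436]), 'ft_torque': array([-0.0721, -0.0147,  0.0376]), 'gripper_force': 0.0, 'finger_gap': 0.9995558953304868}
scene [[469.7469   0.     314.0258]
 [  0.     469.7469 189.5448]
 [  0.       0.       1.    ]] [0.1623 0.8019 0.4482] [-0.1937  0.822  -0.5179  0.1364]
top [[455.3546   0.     315.3951]
 [  0.     455.3546 193.142 ]
 [  0.       0.       1.    ]] [0.485  0.0745 0.8963] [ 0.7113 -0.7019  0.0171 -0.0345]
```

View pics/top0.png

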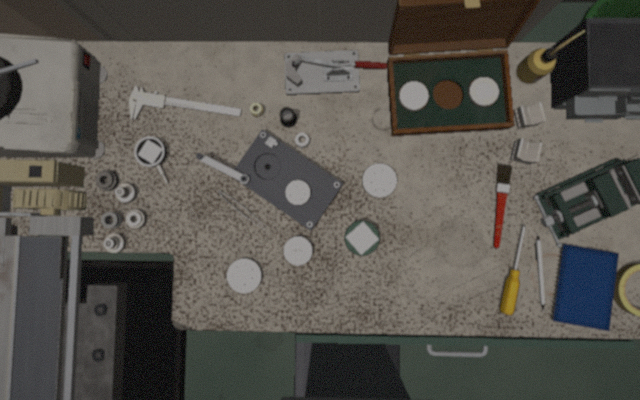

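View pics/scene0.png

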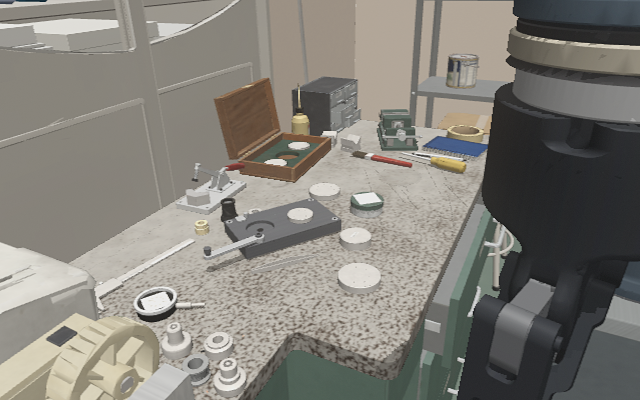

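Candidates for the block in the top view are the disc on the nest (298,192) and the look-alikes at (298,250), (380,180), (244,275) and in the wooden box (413,95), (484,91). By the description it is the one on the nest's top at (298,192), and I'll check this in a close crop.

```bash
cat > h.py <<'E'
import numpy as np,cv2
from scipy.spatial.transform import Rotation as R
def ray(s,uv):
    K=s["intrinsics"];d=np.array([(uv[0]-K[0,2])/K[0,0],(uv[1]-K[1,2])/K[1,1],1])
    return R.from_quat(s["rotation"]).apply(d)
def px(s,uv,z):
    d=ray(s,uv);return s["eye"]+d*(z-s["eye"][2])/d[2]
def proj(s,p):
    c=R.from_quat(s["rotation"]).inv().apply(np.atleast_2d(p)-s["eye"]);K=s["intrinsics"]
    return c[:,:2]/c[:,2:]*K[0,0]+K[:2,2]
E
python3 - <<'E'
from h import *
np.set_printoptions(precision=4,suppress=True)
s=dict(np.load("top0.npz"))
for n,uv,z in [("c1",(264,131),.026),("c2",(341,184),.026),("c3",(309,226),.026),("c4",(237,175),.026),("seat",(266,166),.026),("block",(298,192),.035),("piv",(244,179),.036),("stud",(203,157),.05)]:
    print(n,px(s,uv,z))
im=s["pixels"][115:240,180:350,::-1]
cv2.imwrite("pics/crop.png",cv2.resize(im,None,fx=4.7,fy=4.7,interpolation=cv2.INTER_CUBIC))
E
```

```text
c1 [0.6683 0.198  0.026 ]
c2 [0.5667 0.0476 0.026 ]
c3 [0.4855 0.1077 0.026 ]
c4 [0.5818 0.2483 0.026 ]
seat [0.5999 0.1925 0.026 ]
block [0.5496 0.1293 0.035 ]
piv [0.5732 0.2327 0.036 ]
stud [0.6125 0.3088 0.05  ]
```

View pics/crop.png

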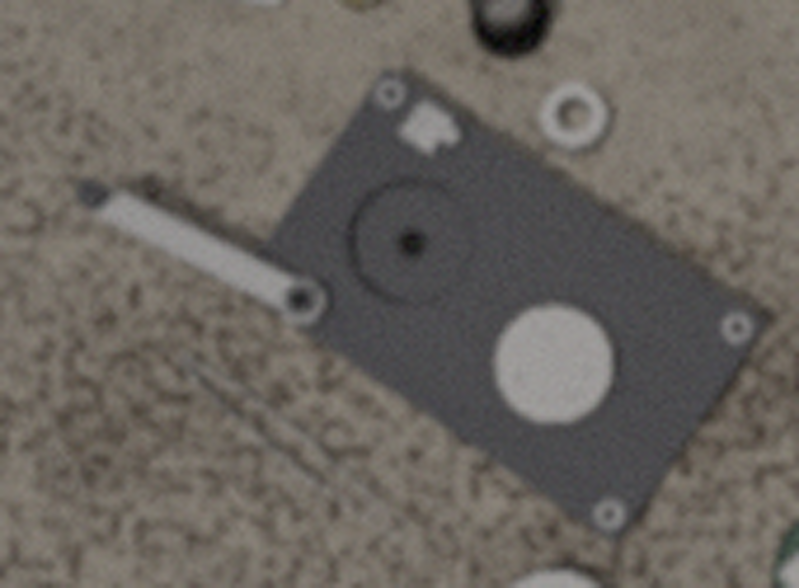

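The crop confirms the block on the nest at crop (554,364), with the seat mark at (412,243), the pivot at (300,300), the stud at (92,192) and the stop pin at (430,130). Next I'll fit the nest pose and check it against the given sizes.

```bash
cat > fit.py <<'E'
from h import *
from scipy.optimize import least_squares
from station import readout
np.set_printoptions(precision=4,suppress=True)
s=dict(np.load("top0.npz"))
c=lambda x,y:(180+(x+.5)/4.7-.5,115+(y+.5)/4.7-.5)
L=[((55,95),(400,68),.026),((55,-95),(772,315),.026),((-55,-95),(618,540),.026),((0,45),(412,243),.019),((-45,66),(300,300),.036)]
A=np.array([l[0] for l in L])/1e3;B=np.array([px(s,c(*l[1]),l[2])[:2] for l in L])
rot=lambda a:np.array([[np.cos(a),-np.sin(a)],[np.sin(a),np.cos(a)]])
best=min((least_squares(lambda p:(A@rot(p[2]).T+p[:2]-B).ravel(),[.58,.15,a]) for a in(0,2,4)),key=lambda r:r.cost)
p=best.x;print("nest",p,"deg",np.degrees(p[2]));print("resid mm",1e3*best.fun.reshape(-1,2))
own=lambda w:(np.asarray(w)[:2]-p[:2])@rot(p[2])*1e3
for n,uv,z in [("block",c(554,364),.035),("stud",c(92,192),.05),("ringA",c(574,117),.014),("loupe",c(512,10),.041),("loupe_ped",c(510,40),.0)]:
    w=px(s,uv,z);print(n,w,own(w))
st=own(px(s,c(92,192),.05));print("bar",np.arctan2(st[1]-66,st[0]+45),np.hypot(st[1]-66,st[0]+45))
M=R.from_quat(readout.sense()["tool_rot"]).as_matrix();print("tool",M, "x yaw",np.degrees(np.arctan2(M[1,0],M[0,0])))
E
python3 fit.py
```

```text
nest [ 0.5759  0.1519 -0.584 ] deg -33.4590936478742
resid mm [[ 2.1229  4.167 ]
 [-1.9087  0.1611]
 [-1.2807 -0.6912]
 [ 0.5083 -1.5851]
 [ 0.5583 -2.0518]]
block [0.5495 0.1303 0.035 ] [-10.107  -32.5916]
stud [0.6154 0.3162 0.05  ] [-57.6904 158.8268]
ringA [0.6546 0.125  0.014 ] [80.4251 20.959 ]
loupe [0.6931 0.1494 0.041 ] [99.1343 62.5645]
loupe_ped [0.6901 0.1536 0.    ] [94.3269 64.4263]
bar 1.7066643315061323 93.6902491214516
tool [[-0.9721  0.2346 -0.0008]
 [ 0.2346  0.9721 -0.0018]
 [ 0.0003 -0.002  -1.    ]] x yaw 166.43197377535705
```

Call:
send_rows(commands="30 0 0 0 1;30 0 0 0 1;30 0 0 0 1;30 0 0 0 1;30 0 0 0 1;30 0 0 0 1;30 0 0 0 1;30 0 0 0 1;30 0 0 0 1;30 0 0 0 1;30 0 0 0 1;30 0 0 0 1;30 0 0 0 1;30 0 0 0 1;30 0 0 0 1;30 0 0 0 1;30 0 0 0 1;30 0 0 0 1;30 0 0 0 1;30 0 0 0 1")

```text
t: 1.77
tcp_pos: [0.1464, 0.6071, 0.2387]
tool_rot: [0.73, 0.683, -0.001, 0.0]
force: [0.1, -0.8, -0.1]
finger_gap: 0.351
gripper_force: 0.0
```

Call:
send_rows(commands="30 0 0 0 1;30 0 0 0 1;30 0 0 0 1;30 0 0 0 1;30 0 0 0 1;30 0 0 0 1;30 0 0 0 1;30 0 0 0 1;30 0 0 0 1;30 -0.23 1 0 0.1;30 -0.23 1 0 0;30 -0.23 1 0 0;30 -0.23 1 0 0;30 -0.23 1 0 0;30 -0.23 1 0 0;30 -0.23 1 0 0;30 -0.23 1 0 0;30 -0.23 1 0 0;30 -0.23 1 0 0;30 -0.23 1 0 0")

```text
t: 3.43
tcp_pos: [0.283, 0.4264, 0.239]
tool_rot: [0.906, 0.423, -0.0, 0.0]
force: [0.3, 0.5, -0.3]
finger_gap: 0.348
gripper_force: 0.0
```

Call:
send_rows(commands="30 -0.23 1 0 0;30 -0.23 1 0 0;30 -0.23 1 0 0;30 -0.23 1 0 0;30 -0.23 1 0 0;30 -0.23 1 0 0;30 -0.23 1 0 0;30 -0.23 1 0 0;30 -0.23 1 0 0;30 -0.23 1 0 0;30 -0.23 1 0 0;30 -0.23 1 0 0;30 -0.23 1 0 0;30 -0.23 1 0 0;30 -0.23 1 0 0;30 -0.23 1 0 0;30 -0.23 1 0 0;30 -0.23 1 0 0;30 0 0 0 0;30 0 0 0 0")

```text
t: 5.1
tcp_pos: [0.5056, 0.1322, 0.2389]
tool_rot: [0.907, 0.422, -0.0, -0.0]
force: [0.3, 0.2, -0.1]
finger_gap: 0.35
gripper_force: 0.0
```

Call:
send_rows(commands="30 -0.3 0.9 -0.5 0;30 -0.3 0.85 -0.5 0;30 0 0 -0.5 0;30 0 0 0 0;30 0 0 0 0")

```text
t: 5.52
tcp_pos: [0.5237, 0.1022, 0.2695]
tool_rot: [0.906, 0.423, 0.0, -0.0]
force: [-0.4, -0.1, -1.1]
finger_gap: 0.349
gripper_force: 0.0
```

Run:
```python
from h import *
from station import cams
s=cams.snapshot("wrist");print(s["intrinsics"],s["eye"],s["rotation"]);np.savez("w1.npz",**s)
cv2.imwrite("pics/w1.png",s["pixels"][:,:,::-1])
s=cams.snapshot("top");np.savez("top1.npz",**s)
```

```text
[[309.70691629   0.         321.11493267]
 [  0.         309.70691629 196.76744909]
 [  0.           0.           1.        ]] [0.5691746  0.1554755  0.40428458] [ 0.93114861 -0.33754904 -0.04722432  0.12958696]
```

View pics/w1.png

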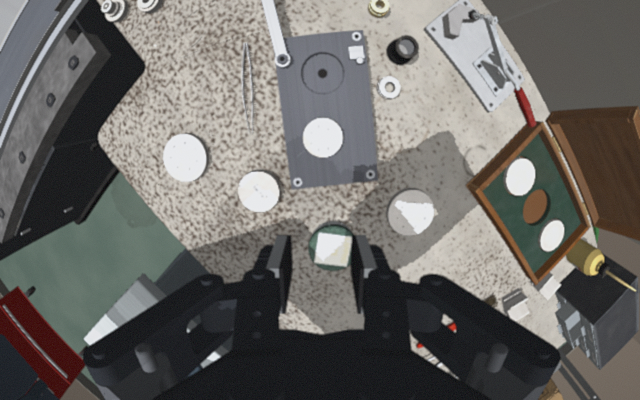

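```bash
cat >> h.py <<'E'
def fish(s,uv,z):
    K=s["intrinsics"];v=(np.array(uv,float)-K[:2,2]);r=np.hypot(*v);th=r/K[0,0]
    d=R.from_quat(s["rotation"]).apply([*(v/r*np.sin(th)),np.cos(th)])
    return s["eye"]+d*(z-s["eye"][2])/d[2]
E
python3 - <<'E'
from h import *
np.set_printoptions(precision=4,suppress=True)
s=dict(np.load("w1.npz"));t=dict(np.load("top0.npz"))
for n,uv,z in [("block",(323,138),.035),("seat",(322.5,73),.019),("piv",(283,60),.036),("c+-",(378,181),.026),("c--",(290,188),.026),("tin",(332,247),.029)]: print(n,fish(s,uv,z))
print("tin top",px(t,(362,238),.029),"seat top",px(t,(180+412.5/4.7-.5,115+243.5/4.7-.5),.019))
g=cv2.cvtColor(s["pixels"],cv2.COLOR_RGB2GRAY);b=(g[105:170,295:350]>190).astype(np.uint8)
print(b.sum(),np.argwhere(b).mean(0)+[105,295])
cv2.imwrite("pics/w1c.png",cv2.resize(s["pixels"][20:200,260:400,::-1],None,fx=3.3,fy=3.3,interpolation=cv2.INTER_CUBIC))
E
```

```text
block [0.5501 0.1294 0.035 ]
seat [0.6008 0.191  0.019 ]
piv [0.5745 0.2319 0.036 ]
c+- [0.5688 0.0429 0.026 ]
c-- [0.4774 0.1072 0.026 ]
tin [0.4673 0.011  0.029 ]
tin top [0.4643 0.007  0.029 ] seat top [0.6002 0.191  0.019 ]
1229 [137.0382 322.288 ]
```

View pics/w1c.png

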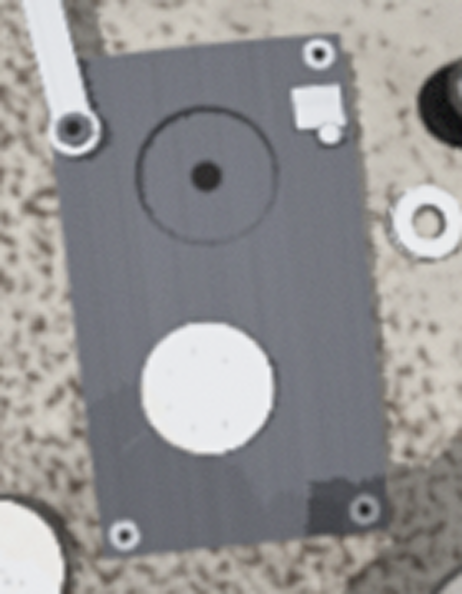

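Call:
send_rows(commands="30 -0.2 0.14 0.9 -0.12;30 0 0 1 0;30 0 0 1 0;30 0 0 1 0;30 0 0 1 0;30 0 0 1 0;30 0 0 1 0;30 0 0 1 0;30 0 0 1 0;30 0 0 1 0;30 0 0 1 0;30 0 0 0.5 0;30 0 0 0.1 0;30 0 0 0 0;30 0 0 0 0;30 0 0 0 0")

```text
t: 6.95
tcp_pos: [0.5249, 0.0964, 0.0403]
tool_rot: [0.904, 0.427, 0.001, 0.0]
force: [0.4, 0.8, 0.0]
finger_gap: 0.352
gripper_force: 0.0
```

Run:
```python
from h import *
from station import cams
s=cams.snapshot("wrist");np.savez("w2.npz",**s)
a=cams.snapshot("scene");np.savez("s2.npz",**a)
im=cv2.resize(s["pixels"][80:400,140:500,::-1],(600,533));b=a["pixels"][180:280,210:360,::-1]
b=cv2.resize(b,(800,533),interpolation=cv2.INTER_CUBIC)
cv2.imwrite("pics/w2.png",cv2.resize(np.hstack([im,b]),(800,305)))
```

```text
(no output)
```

View pics/w2.png

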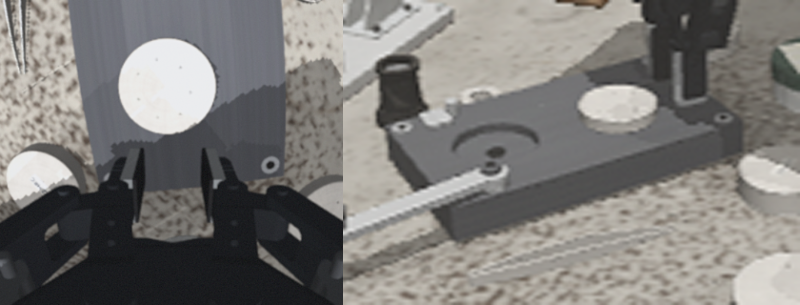

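Call:
send_rows(commands="30 0 -0.09 0.05 0;30 0 0 0.05 0;30 0 0 0.05 0;30 0 0 0.05 0;30 0 0 0 0;30 0 0 0 0")

```text
t: 7.55
tcp_pos: [0.5228, 0.0974, 0.0352]
tool_rot: [0.904, 0.427, -0.0, -0.0]
force: [-0.0, -0.4, 0.8]
finger_gap: 0.352
gripper_force: 0.0
```

Call:
send_rows(commands="30 0 0 0.05 0;30 0 0 0.05 0;30 0 0 0 0;30 0 0 0 0")

```text
t: 7.88
tcp_pos: [0.5229, 0.0974, 0.0336]
tool_rot: [0.904, 0.427, 0.0, 0.0]
force: [-0.9, 0.0, 4.5]
finger_gap: 0.354
gripper_force: 2.1
```

Call:
send_rows(commands="30 0 0 -0.17 0;30 0 0 0 0;30 0.1 0 0 0;30 0.15 0 0 0;30 0.15 0 0 0;30 0.15 0 0 0;30 0.15 0 0 0;30 0.2 0 0 0;30 0.2 0 0 0;30 0.2 0 0 0;30 0.2 0 0 0;30 0.2 0 0 0;30 0.2 0 0 0;30 0.2 0 0 0;30 0.2 0 0 0;30 0.2 0 0 0;30 0.2 0 0 0;30 0.2 0 0 0;30 0.2 0 0 0;30 0 0 0 0")

```text
t: 9.55
tcp_pos: [0.563, 0.1459, 0.0368]
tool_rot: [0.904, 0.427, 0.001, 0.0]
force: [-0.4, 0.5, 0.6]
finger_gap: 0.358
gripper_force: 0.0
```

```bash
cat > look.py <<'E'
import sys
from h import *
from station import cams,readout
n=sys.argv[1]
s=cams.snapshot("wrist");np.savez(n+".npz",**s)
a=cams.snapshot("scene")
im=cv2.resize(s["pixels"][40:280,200:440,::-1],(533,533),interpolation=cv2.INTER_CUBIC);b=a["pixels"][180:280,210:360,::-1]
b=cv2.resize(b,(800,533),interpolation=cv2.INTER_CUBIC)
cv2.imwrite(f"pics/{n}.png",cv2.resize(np.hstack([im,b]),(800,320)))
st=readout.sense();print(st["t"],st["tcp_pos"])
E
python3 look.py w3
```

```text
9.65 [0.56257517 0.14551059 0.03678207]
```

View pics/w3.png

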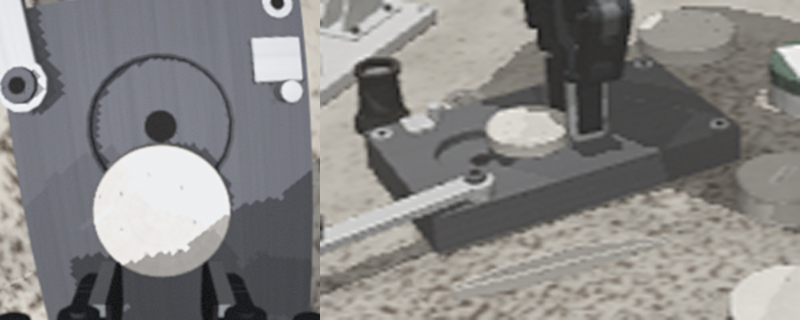

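Run:
```python
from h import *
s=dict(np.load("w3.npz"));u=np.array([.635,.772]);v=np.array([.772,-.635])
b=fish(s,(320,197.5),.035);c=fish(s,(320.75,134.5),.019);t=np.array([.5628,.1457])
for n,w in(("block",b),("seat",c)): print(n,w,"rel tcp",(w[:2]-t)@u,(w[:2]-t)@v)
```

```text
block [0.58277295 0.16968915 0.035     ] rel tcp 0.031202447985340172 0.00018600429494427
seat [0.60054367 0.19078356 0.019     ] rel tcp 0.058771744167872245 0.0005100542513718617
```

Call:
send_rows(commands="30 0.1 0 0 0;30 0.15 0 0 0;30 0.15 0 0 0;30 0.15 0 0 0;30 0.15 0 0 0;30 0.15 0 0 0;30 0.15 0 0 0;30 0.15 0.02 0 0;30 0.1 0 0 0;30 0.05 0 0 0;30 0.05 0 0 0;30 0.05 0 0 0;30 0 0 0 0;30 0 0 0 0")

```text
t: 10.82
tcp_pos: [0.5805, 0.1667, 0.0367]
tool_rot: [0.904, 0.427, 0.0, -0.0]
force: [-0.5, 0.1, -0.8]
finger_gap: 0.35
gripper_force: 0.1
```

```bash
python3 look.py w4
```

```text
10.9167 [0.58044394 0.16665052 0.0367146 ]
```

View pics/w4.png

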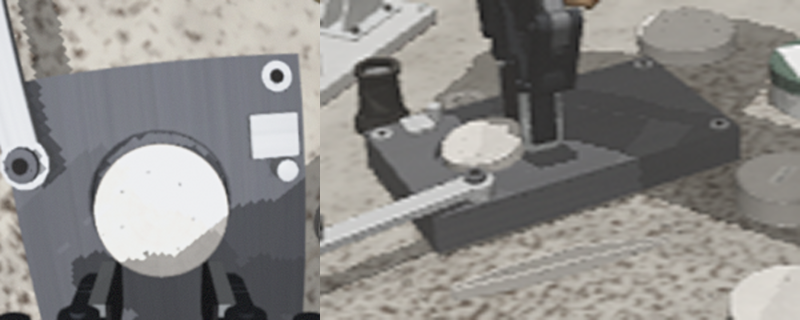

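Call:
send_rows(commands="30 0.05 0 0 0;30 0 0 0 0;30 0.05 0 0 0;30 0 0 0 0;30 0 0 0 0")

```text
t: 11.33
tcp_pos: [0.582, 0.1682, 0.0368]
tool_rot: [0.904, 0.427, 0.0, 0.0]
force: [0.2, -0.1, -0.3]
finger_gap: 0.352
gripper_force: 0.0
```

```bash
python3 look.py w5
```

```text
11.4333 [0.58185949 0.16820043 0.03680029]
```

View pics/w5.png

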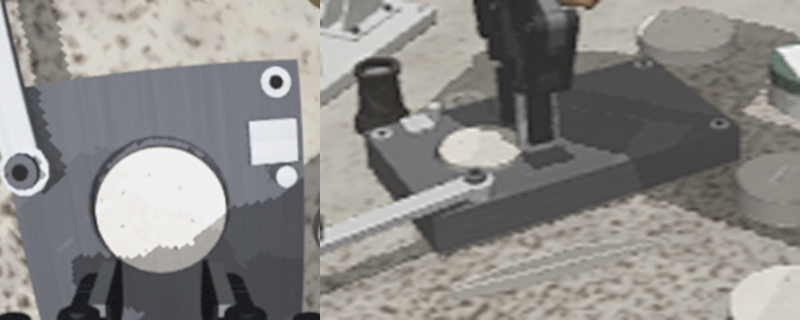

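Call:
send_rows(commands="30 -0.15 0 0 0;30 -0.15 0 0 0;30 0 0 -1 0;30 0 0 -1 0;30 0 0 -1 0;30 0 0 -1 0;30 0 0 0 0;20 0 0 0 0;10 0 0 0 0;0 0 0 0 0")

```text
t: 12.27
tcp_pos: [0.5767, 0.1633, 0.1155]
tool_rot: [0.904, 0.427, -0.001, -0.0]
force: [-1.0, -0.0, 0.3]
finger_gap: 0.007
gripper_force: 0.0
```

Run:
```python
from h import *
from station import cams
np.set_printoptions(precision=4,suppress=True)
def meas(n,s,f,guess):
    g=cv2.cvtColor(s["pixels"],cv2.COLOR_RGB2GRAY).astype(np.uint8)
    K=guess; y0,x0=int(K[1])-45,int(K[0])-45; r=cv2.GaussianBlur(g[y0:y0+90,x0:x0+90],(3,3),0)
    for th in(130,150):
        N,l,stt,c=cv2.connectedComponentsWithStats((r>th).astype(np.uint8));k=l[45,45]
        cn=max(cv2.findContours((l==k).astype(np.uint8),0,1)[0],key=len)[:,0,:]+[x0,y0]
        for z in(.028,.035):
            P=np.array([f(s,p,z)[:2] for p in cn])*1e3
            e=cv2.fitEllipse(P.astype(np.float32));print(n,th,z,"c",e[0],"axes",e[1],len(cn))
w=cams.snapshot("wrist");np.savez("w6.npz",**w);t=cams.snapshot("top");np.savez("top6.npz",**t)
cv2.imwrite("pics/w6.png",cv2.resize(w["pixels"][60:260,200:440,::-1],(720,600),interpolation=cv2.INTER_CUBIC))
# project seat into wrist by search
from scipy.optimize import least_squares
q=least_squares(lambda u:fish(w,u,.028)[:2]-np.array([.6005,.1910]),[320,150]).x;print("seat px",q)
meas("wrist",w,fish,q); meas("top",t,px,proj(t,[.6005,.191,.028])[0])
```

```text
seat px [321.5057 157.1812]
wrist 130 0.028 c (600.1553955078125, 189.79966735839844) axes (47.578094482421875, 48.38795471191406) 186
wrist 130 0.035 c (600.846435546875, 190.65916442871094) axes (46.0782585144043, 46.86259078979492) 186
wrist 150 0.028 c (600.0685424804688, 189.78024291992188) axes (47.142601013183594, 47.61269760131836) 184
wrist 150 0.035 c (600.7622680664062, 190.64036560058594) axes (45.656494140625, 46.111778259277344) 184
top 130 0.028 c (605.6419067382812, 190.17941284179688) axes (191.51531982421875, 209.68948364257812) 454
top 130 0.035 c (604.6690673828125, 189.24697875976562) axes (189.9713592529297, 207.99900817871094) 454
top 150 0.028 c (603.41162109375, 193.61708068847656) axes (202.703857421875, 205.19375610351562) 356
top 150 0.035 c (602.456787109375, 192.6569366455078) axes (201.06968688964844, 203.5395050048828) 356
```

View pics/w6.png

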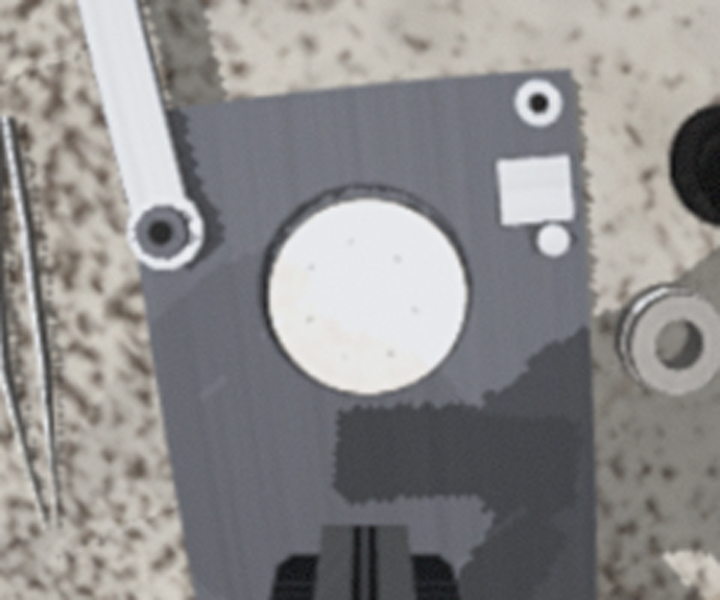

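The wrist view shows the block concentric in the mouth of the seat. Measured at the seated height (z = 0.028) its diameter is 48 mm, which matches a flat block in the seat. Now the bar: turn the tool, move behind the stud and go down.

Call:
send_rows(commands="0 0 0 0 1;0 0 0 0 1;0 0 0 0 1;0 0 0 0 1;0 0 0 0 1;0 0 0 0 1;0 0 0 0 1;0 0 0 0 1;0 0 0 0 0.9;0 0.43 -0.94 0 0;0 0.43 -0.94 0 0;0 0.43 -0.94 0 0;0 0.43 -0.94 0 0;0 0.43 -0.94 0 0;0 0.43 -0.94 0 0;0 0.43 -0.94 0 0;0 0.43 -0.94 0 0;0 0.43 -0.94 0 0;0 0 0 0 0")

```text
t: 13.95
tcp_pos: [0.6091, 0.3508, 0.1156]
tool_rot: [0.991, 0.131, 0.0, -0.001]
force: [-0.2, -0.6, 0.9]
finger_gap: 0.001
gripper_force: 0.0
```

Call:
send_rows(commands="0 0 0 0.7 0;0 0 0 0.9 0;0 0 0 0.9 0;0 0 0 0.5 0;0 0 0 0.25 0;0 0 0 0 0;0 0 0 0 0")

```text
t: 14.53
tcp_pos: [0.6092, 0.3464, 0.0515]
tool_rot: [0.992, 0.129, -0.0, 0.0]
force: [-0.9, -0.4, -1.1]
finger_gap: -0.001
gripper_force: 0.0
```

```bash
cat > path.py <<'E'
from h import *
from station import readout
st=readout.sense();M=R.from_quat(st["tool_rot"]).as_matrix();p=st["tcp_pos"];print(p,np.degrees(np.arctan2(M[1,0],M[0,0])))
piv=np.array([.5745,.2319]);n=M[:2,1]/np.hypot(*M[:2,1])
a=np.radians(np.r_[64.4:-35:-6]);T=piv+.094*np.c_[np.cos(a),np.sin(a)]-n*.0205
D=np.diff(np.vstack([p[:2],T]),axis=0)@M[:2,:2]/.02
print("; ".join("0 %.2f %.2f 0 0"%tuple(d) for d in D))
E
python3 path.py
```

```text
[0.60921098 0.3464342  0.05146706] 14.876250742328018
0 -0.10 0.49 0 0; 0 0.36 0.34 0 0; 0 0.32 0.37 0 0; 0 0.28 0.41 0 0; 0 0.23 0.43 0 0; 0 0.19 0.45 0 0; 0 0.14 0.47 0 0; 0 0.09 0.48 0 0; 0 0.04 0.49 0 0; 0 -0.01 0.49 0 0; 0 -0.06 0.49 0 0; 0 -0.11 0.48 0 0; 0 -0.16 0.46 0 0; 0 -0.21 0.44 0 0; 0 -0.26 0.42 0 0; 0 -0.30 0.39 0 0; 0 -0.34 0.36 0 0
```

Call:
send_rows(commands="0 -0.05 0.25 0 0;0 -0.05 0.24 0 0;0 0.18 0.17 0 0;0 0.18 0.17 0 0;0 0.16 0.19 0 0;0 0.16 0.18 0 0;0 0.14 0.21 0 0;0 0.14 0.2 0 0;0 0.12 0.22 0 0;0 0.11 0.21 0 0;0 0.1 0.23 0 0;0 0.09 0.22 0 0;0 0.07 0.24 0 0;0 0.07 0.23 0 0;0 0.05 0.24 0 0;0 0.04 0.24 0 0;0 0.02 0.25 0 0;0 0.02 0.24 0 0;0 0 0 0 0")

```text
t: 16.12
tcp_pos: [0.6594, 0.2775, 0.0516]
tool_rot: [0.992, 0.129, -0.0, 0.0]
force: [0.5, -0.0, 0.4]
finger_gap: -0.0
gripper_force: 0.0
```

```bash
cat > bar.py <<'E'
from h import *
from station import cams,readout
s=cams.snapshot("top");g=cv2.cvtColor(s["pixels"],cv2.COLOR_RGB2GRAY)
piv=np.array([.5745,.2319])
# brightness at bar height along candidate angles, averaged over radii
b=[]
for d in np.arange(-45,80,1.):
    a=np.radians(d);P=np.array([[*(piv+r*np.array([np.cos(a),np.sin(a)])),.036] for r in np.linspace(.015,.08,30)])
    uv=proj(s,P);b.append(np.mean(cv2.remap(g,uv[:,0].astype(np.float32),uv[:,1].astype(np.float32),1)))
b=np.array(b);k=np.argsort(b)[::-1][:8];print("bar own angle candidates deg",[(float(-45+i+33.4),round(float(b[i]))) for i in k],readout.sense()["tcp_pos"],readout.sense()["force"])
E
python3 bar.py
```

```text
bar own angle candidates deg [(52.4, 179), (53.4, 178), (54.4, 178), (51.4, 178), (55.4, 178), (56.4, 177), (57.4, 177), (58.4, 176)] [0.65912805 0.27799078 0.05158491] [-0.48320602  0.18042793  1.06632389]
```

Call:
send_rows(commands="0 0 0.25 0 0;0 -0.01 0.24 0 0;0 -0.03 0.25 0 0;0 -0.03 0.24 0 0;0 -0.05 0.24 0 0;0 -0.06 0.24 0 0;0 -0.08 0.23 0 0;0 -0.08 0.23 0 0;0 -0.1 0.22 0 0;0 -0.11 0.22 0 0;0 -0.13 0.21 0 0;0 -0.13 0.21 0 0;0 -0.15 0.2 0 0;0 -0.15 0.19 0 0;0 -0.09 0.1 0 0;0 0 0 0 0")

```text
t: 17.5
tcp_pos: [0.6524, 0.2088, 0.0517]
tool_rot: [0.992, 0.13, -0.001, 0.0]
force: [-0.5, -0.1, -0.1]
finger_gap: 0.003
gripper_force: 0.0
```

```bash
python3 bar.py; python3 path.py | head -1
```

```text
bar own angle candidates deg [(15.399999999999999, 80), (14.399999999999999, 80), (13.399999999999999, 80), (16.4, 80), (12.399999999999999, 80), (17.4, 79), (11.399999999999999, 78), (18.4, 78)] [0.65258126 0.20917669 0.05168759] [ 0.04604841  0.18846747 -0.8143852 ]
[0.65258126 0.20917669 0.05168759] 14.897348276410149
```

Call:
send_rows(commands="0 -0.07 0.07 0 0;0 -0.07 0.07 0 0;0 -0.07 0.07 0 0;0 -0.05 0.05 0 0;0 0 0 0 0")

```text
t: 17.97
tcp_pos: [0.649, 0.203, 0.0517]
tool_rot: [0.992, 0.13, -0.0, 0.0]
force: [-0.5, -0.4, 0.8]
finger_gap: -0.002
gripper_force: 0.1
```

Call:
send_rows(commands="0 -0.04 0.05 0 0;0 -0.04 0.05 0 0;0 0 0 0 0;0 0 0 0 0")

```text
t: 18.3
tcp_pos: [0.648, 0.2008, 0.0517]
tool_rot: [0.992, 0.13, -0.0, 0.0]
force: [-0.3, 0.2, 0.3]
finger_gap: 0.002
gripper_force: 0.1
```

Call:
send_rows(commands="0 -0.03 0.05 0 0;0 -0.03 0.05 0 0;0 0 0 0 0;0 0 0 0 0")

```text
t: 18.63
tcp_pos: [0.6472, 0.1986, 0.0516]
tool_rot: [0.992, 0.13, -0.0, -0.0]
force: [-1.3, 1.1, 0.1]
finger_gap: -0.002
gripper_force: 0.4
```

Call:
send_rows(commands="0 -0.02 0.05 0 0;0 -0.02 0.05 0 0;0 0 0 0 0;0 0 0 0 0")

```text
t: 18.97
tcp_pos: [0.6466, 0.1966, 0.0515]
tool_rot: [0.992, 0.13, -0.001, -0.0]
force: [-2.4, 1.5, 1.0]
finger_gap: 0.003
gripper_force: 1.1
```

Call:
send_rows(commands="0 -0.01 0.05 0 0;0 -0.01 0.05 0 0;0 0 0 0 0;0 0 0 0 0")

```text
t: 19.3
tcp_pos: [0.6466, 0.1946, 0.0514]
tool_rot: [0.992, 0.13, -0.001, -0.0]
force: [-4.0, 3.4, -0.1]
finger_gap: 0.004
gripper_force: 1.8
```

Call:
send_rows(commands="0 0 0.05 0 0;0 0 0.05 0 0;0 0 0 0 0;0 0 0 0 0")

```text
t: 19.63
tcp_pos: [0.6465, 0.1929, 0.0513]
tool_rot: [0.992, 0.13, -0.002, -0.0]
force: [-4.5, 3.9, 0.6]
finger_gap: -0.001
gripper_force: 2.4
```

Call:
send_rows(commands="0 0 -0.3 0 0;0 0 -0.8 0 0;0 0 -1 0 0;0 0 -0.5 -0.8 0;0 0 -1 -1 0;0 0 -1 -1 0;0 0 -1 -1 0;0 0 -1 -1 0;0 0 -1 -1 0;0 0 -1 -1 0;0 0 0 0 0;0 0 0 0 0")

```text
t: 20.63
tcp_pos: [0.6048, 0.3608, 0.1898]
tool_rot: [0.991, 0.131, 0.003, -0.0]
force: [-0.2, -0.3, 0.1]
finger_gap: -0.001
gripper_force: 0.0
```

```bash
cat > chk.py <<'E'
from h import *
from station import cams,readout
piv=np.array([.5745,.2319])
for n in("top","wrist"):
    s=cams.snapshot(n);np.savez(n+"9.npz",**s);g=cv2.GaussianBlur(cv2.cvtColor(s["pixels"],cv2.COLOR_RGB2GRAY),(3,3),0)
    # rectify bar-height plane to a 0.5 mm grid in nest axes about the pivot, x 0..110, y -40..40
    yaw=np.radians(-33.4);ex=np.array([np.cos(yaw),np.sin(yaw)]);ey=np.array([-ex[1],ex[0]])
    X,Y=np.meshgrid(np.arange(-10,115,.5)/1e3,np.arange(40,-60,-.5)/1e3)
    W=np.c_[piv+X.reshape(-1,1)*ex+Y.reshape(-1,1)*ey,np.full(X.size,.036)]
    K=s["intrinsics"]
    if n=="top": uv=proj(s,W)
    else:
        c=R.from_quat(s["rotation"]).inv().apply(W-s["eye"]);r=np.hypot(c[:,0],c[:,1]);th=np.arctan2(r,c[:,2]);uv=c[:,:2]/r[:,None]*th[:,None]*K[0,0]+K[:2,2]
    I=cv2.remap(g,uv[:,0].reshape(X.shape).astype(np.float32),uv[:,1].reshape(X.shape).astype(np.float32),1)
    np.save(n+"rect.npy",I)
    print(n);[print("%4d"%(40-r*.5),*("%3d"%v for v in I[r,::10])) for r in range(0,I.shape[0],6)]
E
python3 chk.py
```

```text
top
  40 101 124 128 105  85  86  90  91  90  88  90  96 126 129 126 127 126 129 132 133 120  98  88  89  87
  37 103 122 123 100  87  84  92  92  88  84  90 100 132 128 123 127 129 132 133 133 130 114  94  89  89
  34 119 119 108  91  84  82  91  92  89  84  91 109 136 130 118 121 129 132 134 133 130 125 105  89  90
  31 124 113  96  84  81  77  86  90  89  88  89 113 134 129 117 118 126 128 132 132 129 127 116  90  91
  28 108  95  80  72  71  70  76  77  82  86  87 103 114 112 109 109 109 111 114 116 114 110 111  87  88
  25  88  65  59  57  58  59  60  61  75  81  82  86  88  88  87  86  87  87  90 104  99  83  98  83  83
  22  76  53  52  52  54  55  55  57  71  78  80  81  80  80  78  78  79  79  83 113  90  74  88  83  83
  19  71  53  54  54  55  54  55  55  60  69  76  80  80  81  78  78  79  79  84 110  77  73  82  85  85
  16  76  51  53  54  53  56  54  57  55  58  66  76  80  82  79  79  80  81  81  92  77  68  80  86  86
  13  78  56  57  55  52  56  55  56  55  56  57  66  77  81  80  80  81  81  78  69  65  59  80  87  88
  10  74  70  72  70  64  67  67  68  66  67  
[... 5349 characters left out ...]
82  80  80  82  86  83  80  83  81  82  83  82  82  87 135 202 198 201
 -44 102  80  79  81  81  81  82  82  80  81  80  81  82  81  83  81  82  82  81  81 106 140 197 192 191
 -47  92  80  80  82  81  81  82  81  80  81  80  80  83  80  83  81  81  82  81  87 116 141 198 197 197
 -50  86  80  79  82  81  82  81  80  81  80  79  80  82  80  82  82  81  81  81  97 119 139 182 201 197
 -53  83  80  79  81  81  80  81  81  80  80  80  80  82  80  82  80  82  81  90 113 117 139 162 192 195
 -56  95  79  79  81  80  81  81  81  80  81  80  79  81  80  82  81  81  82 109 119 118 145 177 185 188
 -59 105  79  79  81  80  80  81  81  80  80  80  80  83  81  82  80  81  95 116 118 118 137 203 199 207
```

The rectified views show the bar lying along the nest's x axis to within about 0.02 rad. It is beside its stop pin, the block is seated beneath it, and the arm is clear.

```bash
python3 -c "
from station import sign_off
print(sign_off())"
```

```text
the job is handed in; nothing more can be done
None
```

I handed the job in with the block seated flat in the seat and the swing bar within about 0.02 rad of its stop, as measured from the cameras. The arm was clear at about 21 s, and sign-off gave no verdict.

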